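# Twist the top cup off a nested stack in a pottery studio

## Task

Take the top cup off the taller of the two stacks of nested cups and stand it upright in the middle of the round cork coaster. The cups lock together where they nest, so twist it about a sixth of a turn (either way) as you start to lift, so that the rest of the stack is not picked up, tipped or dragged along; leave the shorter stack as it is.

Things in the scene. Friction and masses are not known exactly. Their poses are not given: they have to be found in the camera images.
- top_cup: Top cup of the taller stack: loose, white plastic, 60 g, 80 mm tall, open above. Origin: centre of its underside, z up. Foot z 0-30 mm, 45 mm wide, sits inside the cup below; shoulder at z 30; straight collar 58 mm wide, z 30-80, free to grip. Two ears 14 mm wide, 4 thick on its rim and two claws at z 19-34, all along own +x and -x, to 37 and 42 mm from the axis: grip from above across y.
- stack: The other two cups of that stack, one piece on a wooden foot board 110 mm square, loose, 0.9 kg. Origin: centre of the underside. Rim 142 mm up; nested, the top cup's origin is 112 mm up, its claws hooked under this rim's ears (own +x, -x) with 3 mm play up. Turned 35 to 145 degrees either way they are clear: it turns freely, no stop, then lifts straight out; foot clears after 30 mm.
- short_stack: The shorter stack, not to be disturbed: two of the same cups on the same kind of board, 142 mm tall in all, loose on the table.
- coaster: Round cork coaster, 110 mm across and 6 mm thick, fixed flat on the table. Origin: centre of its underside; the upper face is 6 mm above it.
There are look-alikes about, which are no part of the job. What is meant by the coaster is not blue, and is the larger of those in its own colour.

How it is judged (in metres and radians):
On the way:
1. the top cup, still nested in the cup below (raised less than 25 mm), has been turned at least 25 degrees from the direction in which it was nested (angle between the x axis of top_cup and the x axis of stack, either way round above 0.436 rad and z of top_cup in the frame of stack below 0.137 m and horizontal distance between top_cup and stack below 0.02 m), for 0.05 s.
At the end, for the whole second after the job is handed in: The top cup stands upright (within 5 degrees) and at rest on the cork coaster, its centre within 20 mm of the coaster's centre; the rest of the taller stack stands upright within 40 mm of where it was, and the shorter stack within 20 mm of where it was (horizontal distance between top_cup and coaster below 0.02 m and angle between each of top_cup, stack, short_stack's own z axis and vertical below 0.1 rad and z of top_cup in the frame of coaster between 0.003 and 0.01 m and linear speed of top_cup below 0.02 m/s and distance of stack from where it was at the start of the episode below 0.04 m and distance of short_stack from where it was at the start of the episode below 0.02 m); the robot touches nothing.
It fails at once if the rest of the taller stack is picked up (raised more than 15 mm) (height (world z) of stack above 0.015 m).
It fails at once if the rest of the taller stack is tipped more than 15 degrees (angle between stack's own z axis and vertical above 0.26 rad).
It fails at once if the rest of the taller stack is dragged more than 40 mm (distance of stack from where it was at the start of the episode above 0.04 m).
It fails at once if the shorter stack is moved more than 20 mm (distance of short_stack from where it was at the start of the episode above 0.02 m).
It fails at once if the shorter stack is tipped more than 15 degrees (angle between short_stack's own z axis and vertical above 0.26 rad).
It also fails if it takes over 42 s, if anything falls off the work surface, if the arm or the gripper's body presses on something with over 40 N, if the wrist force passes 120 N, or if a joint passes its speed limit or range.

## Robot

A 7-joint arm with a two-finger parallel gripper is mounted at the origin on the work surface. World frame = base frame: x ahead of the robot, y to its left, z up, the work surface at z = 0. Lengths are in m, angles in degrees, forces in N, time in s.
With the tool pointing down it reaches from about 0.425 to 0.875 m from the base axis. Payload 4.7 kg.
Tool frame: the origin (TCP) lies at the very end of the fingers, on their centre line; the grasp point (between the pads) lies 19 mm behind it; z points along the fingers, y is the line along which they close (so a half turn about z gives the same grasp; the last joint's range is limited). The gripper opens to 87 mm and grips with 3 to 60 N. Pads are 19 mm wide; open, the fingers measure 117 mm over their backs; the gripper's body (75 mm by 190 mm) begins 51 mm behind the grasp point.
Start: joints at [72.084, 18.392, -4.016, 83.108, 1.295, 78.541, -3.26], TCP at [0.209, -0.616, 0.223] pointing down, gripper open.
Joint ranges: [-163.93, 163.93], [-17.29, 119.83], [-79.2, 71.16], [3.27, 140.29], [-89.18, 269.18], [5.43, 117.66], [-154.24, 154.24]. Speed limits (degrees/s): [147.25, 147.25, 180, 180, 180, 180, 180].

## Interface

Orientations are given as [roll, pitch, yaw] about the fixed x, y, z axes, in that order (R = Rz(yaw) Ry(pitch) Rx(roll)).
In Python, from cell import telemetry, cams, env gives the robot as it stands.
- The arm moves only by the tool arm_command, never from a script. Its argument "series" is text: rows parted by semicolons, each of 5 numbers parted by spaces: the shift along the tool's x, y, z in mm, then the turn about the tool's z in rad, then the closure in counts, from 0 (fully open) to 255 (shut). A call has 1 to 20 rows; each row shifts and turns the commanded pose from where the row before left it, along the tool's axes as they then stand; what a row does not reach is not made up. A row lasts 1/12 s, in which the tool goes at most 41.7 mm and 7.16 degrees, less where a joint would pass 70% of its speed; a pose out of reach is approached as far as the arm can. A call is refused whole if a number of a shift passes 41.7 or a number of a turn 0.125, either way. A call with a gripper value outside its range is refused whole. The fingers move at their own pace and stop on an object; "squeeze" is the grip in N (left out, the last holds). Time passes only in rows, so rows that do not move let the fingers close. It gives the time, the measured TCP pose, the force, the opening and the grip force at its end, in the units of the state.
- telemetry.get_obs(): the state, without advancing time (a new reading comes with each control period).
- cams.read_camera(name): name is "scene" or "top" or "wrist"; returns the picture (384x512x3 uint8, blue, green, red); there is no depth.
- cams.calibration(name): a dict with "K" (3x3 intrinsics, pixels), "origin" and "rotation" of the camera in the world; the wrist camera has in their place "hand_eye" (4x4, takes a point from camera to tool coordinates, whose origin is the TCP and whose axes are the flange's). Camera axes: x right, y down, z forward; pixel columns grow to the right and rows downward; lengths in m; the calibration is good to about 2 mm. A picture is of the moment at which its call begins: read the wrist's pose just before it. calibration takes no time and is no camera call.
- env.sign_off(): hands the job in; it is judged then, once.
The state is a dict: "time_s": time; "qpos": joint angles; "joint_velocities": joint speeds; "effort": joint torques, N m; "tool_pos": TCP position; "tool_rot": TCP orientation; "force": force on the tool from outside, world axes, zero at the start; "wrist_torque": the same for the moment, N m; "grip_width": finger opening in m; "grasp_force": force on a finger pad.
Only numpy, scipy, OpenCV 4.12 (cv2) and the standard library are available. Lean on these libraries where they do the work, as an engineer would, in place of code of your own. Each camera call takes 0.05 s, during which the arm holds its last target. There are 200 camera calls.

## Working session

There is one attempt and no reset: what is moved stays moved. The work goes in short steps, Python scripts to look and compute and a tool call to move; the robot and the scene stay as the last step left them, time stands still between calls to the robot, and variables do not carry over. Pictures are saved under pics/ and viewed, at most 10 in all, crops included, and the job is handed in when it is done.

Besides the shell and the picture viewer there is one more tool, called after "Call:" as name(argument=value, ...) on one line, values as JSON. arm_command: Moves the arm, as the interface text tells. Its arguments: {"type":"object","properties":{"series":{"type":"string"},"squeeze":{"type":"number"}},"required":["series"]}

```bash
mkdir -p pics; python3 - <<'E'
from cell import telemetry,cams
import cv2,numpy as np
o=telemetry.get_obs();print(o)
for n in("scene","top"):
    im=cams.read_camera(n);cv2.imwrite(f"pics/{n}0.png",im)
    print(n,cams.calibration(n))
print(cams.calibration("wrist"))
E
```

```text
{'time_s': 0.0, 'qpos': array([72.08268734, 18.44122783, -4.01429697, 83.17585559,  1.29633954,
       78.54134431, -3.26009135]), 'joint_velocities': array([ 0.07850794, -0.01561736, -0.10361973,  0.03288762,  0.00045001,
        0.03135527,  0.02932046]), 'effort': array([-1.53630954e-04, -4.91288245e+01, -4.03860016e-01, -3.12527204e+01,
       -6.37090998e-02,  4.38586471e-02,  1.72943287e-04]), 'tool_pos': array([ 0.20841765, -0.6150823 ,  0.22142844]), 'tool_rot': array([-1.79886888e+02,  7.51507394e-03,  1.87260955e+01]), 'force': array([-0.88256922,  0.05474325, -0.32242193]), 'wrist_torque': array([-0.07613297,  0.00166109,  0.03647125]), 'grasp_force': 0.0, 'grip_width': 0.0871847571020094}
scene {'K': array([[350.63274617,   0.        , 255.05557537],
       [  0.        , 350.63274617, 195.01976517],
       [  0.        ,   0.        ,   1.        ]]), 'origin': array([0.80561912, 0.4801435 , 0.81912289]), 'rotation': array([-145.0484064 ,    0.23132366,  145.62106907])}
top {'K': array([[405.22326709,   0.        , 256.82543595],
       [  0.        , 405.22326709, 187.28918146],
       [  0.        ,   0.        ,   1.        ]]), 'origin': array([0.29120131, 0.07484968, 1.09938928]), 'rotation': array([-169.07686051,   -0.21386116,  -91.37681891])}
{'K': array([[334.86841055,   0.        , 250.21232873],
       [  0.        , 334.86841055, 189.90134394],
       [  0.        ,   0.        ,   1.        ]]), 'hand_eye': array([[-2.20653310e-05, -9.53996731e-01, -2.99817006e-01,
         8.33114737e-02],
       [ 9.99999998e-01, -3.74468314e-05,  4.55572013e-05,
         3.04337266e-04],
       [-5.46886180e-05, -2.99817005e-01,  9.53996730e-01,
        -1.61110530e-01],
       [ 0.00000000e+00,  0.00000000e+00,  0.00000000e+00,
         1.00000000e+00]])}
```

View pics/scene0.png

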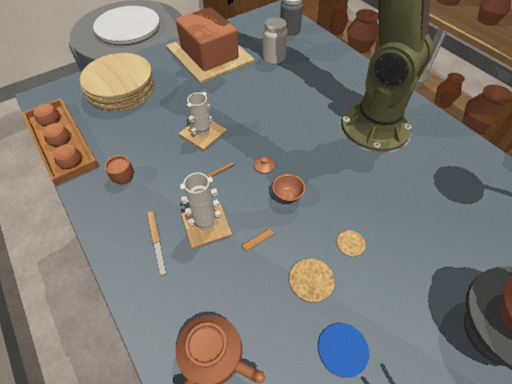

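View pics/top0.png

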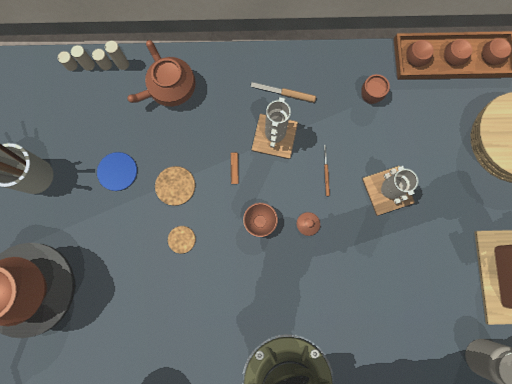

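The taller stack's rim is near scene (198,183) and top (278,108). The large cork coaster is at scene (312,280) and top (175,186). The shorter stack is at scene (200,115) and top (400,185). Next I'll enlarge the tall stack.

```bash
cat > h.py <<'E'
import numpy as np
from scipy.spatial.transform import Rotation as R
from cell import cams
def ray(n,uv,obs=None):
    c=cams.calibration(n)
    d=np.linalg.inv(c["K"])@[*uv,1]
    if n=="wrist":
        Rt=R.from_euler('xyz',obs['tool_rot'],degrees=True).as_matrix();H=c["hand_eye"]
        return obs['tool_pos']+Rt@H[:3,3],Rt@H[:3,:3]@d
    return np.array(c["origin"]),R.from_euler('xyz',c["rotation"],degrees=True).as_matrix()@d
def atz(r,z): return r[0]+r[1]*(z-r[0][2])/r[1][2]
def tri(rs):
    A=np.zeros((3,3));b=np.zeros(3)
    for o,d in rs:
        d=d/np.linalg.norm(d);P=np.eye(3)-np.outer(d,d);A+=P;b+=P@o
    x=np.linalg.solve(A,b);return x,[np.linalg.norm(np.cross(x-o,d/np.linalg.norm(d))) for o,d in rs]
E
python3 - <<'E'
import cv2,numpy as np
from h import *
a=cv2.imread("pics/scene0.png")[160:260,160:250];b=cv2.imread("pics/top0.png")[85:165,240:312]
f=lambda i:cv2.resize(i,(400,440),interpolation=cv2.INTER_CUBIC)
cv2.imwrite("pics/c.png",np.hstack([f(a),f(b)]))
print(tri([ray("scene",(198,184)),ray("top",(278,109))]))
print(tri([ray("scene",(312,280)),ray("top",(175,186))]))
print(tri([ray("scene",(198,99)),ray("top",(405,180))]))
for n,s in(("scene0",(slice(255,305),slice(285,340))),("top0",(slice(160,212),slice(150,200)))):
    im=cv2.imread(f"pics/{n}.png").astype(int)[s];m=(im[...,2]-im[...,0]>40);ys,xs=np.nonzero(m)
    uv=((xs.min()+xs.max())/2+s[1].start,(ys.min()+ys.max())/2+s[0].start)
    uv2=(xs.mean()+s[1].start,ys.mean()+s[0].start)
    print(n,uv,uv2,atz(ray(n[:-1],uv2),.006))
E
```

```text
(array([0.65063913, 0.01550871, 0.19130742]), [np.float64(0.004374573793213128), np.float64(0.004374573793213377)])
(array([ 0.51255903,  0.2921493 , -0.0025574 ]), [np.float64(0.00010426820497790571), np.float64(0.0001042682049778403)])
(array([ 0.48473789, -0.29136131,  0.14054726]), [np.float64(0.0012807410688898129), np.float64(0.0012807410688897402)])
scene0 (np.float64(311.5), np.float64(280.0)) (np.float64(311.48847631241995), np.float64(279.91741357234315)) [0.51643272 0.2933277  0.006     ]
top0 (np.float64(174.5), np.float64(185.0)) (np.float64(174.52450980392157), np.float64(185.4313725490196)) [0.51252604 0.291707   0.006     ]
```

View pics/c.png

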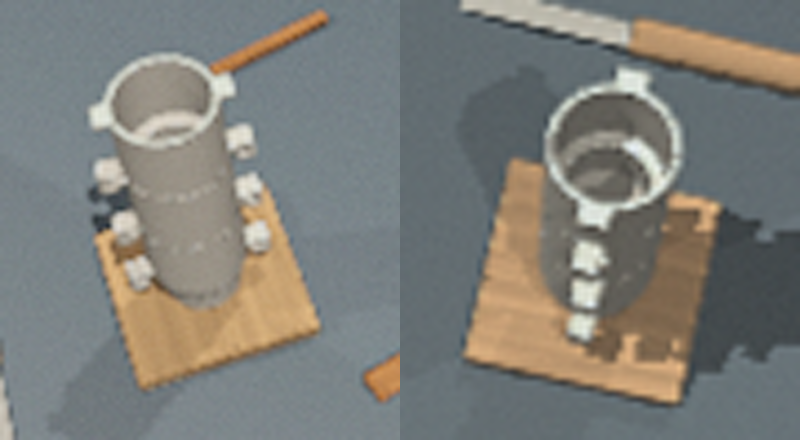

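The enlargement shows the tall stack's rim with two ears. The rim centre is at scene (196.7,182.6) and top (278.6,111.3). The ears are at top (281.9,99.5) and (275.3,123.9), and at scene (182.7,186.4) and (210.6,179.3).

```bash
python3 - <<'E'
from h import *
print(tri([ray("scene",(196.7,182.6)),ray("top",(278.6,111.3))]))
for n,p,q in(("top",(281.9,99.5),(275.3,123.9)),("scene",(182.7,186.4),(210.6,179.3))):
    a,b=atz(ray(n,p),.19),atz(ray(n,q),.19);d=a-b;print((a+b)/2,np.linalg.norm(d),np.degrees(np.arctan2(d[1],d[0])))
E
```

```text
(array([0.64850919, 0.01176876, 0.18899046]), [np.float64(0.0009500960054176803), np.float64(0.000950096005417901)])
[0.64806338 0.01117537 0.19      ] 0.06328722909904756 -16.281471634337127
[0.64840318 0.01398129 0.19      ] 0.06392696105436683 -16.382596283295225
```

Call:
arm_command(series="0 0 -35 0 0;10 -7 -35 0 0;20 -15 0 0 0;30 -22 0 0 0;30 -22 0 0 0;30 -22 0 0 0;30 -22 0 0 0;30 -22 0 0 0;30 -22 0 0 0;30 -22 0 0 0;30 -22 0 0 0;30 -22 0 0 0;30 -22 0 0 0;30 -22 0 0 0;30 -22 0 0 0;30 -22 0 0 0;30 -22 0 0 0;30 -22 0 0 0;30 -22 0 0 0;30 -22 0 0 0")

```text
time_s: 1.77
tool_pos: [0.5935, -0.0658, 0.2922]
tool_rot: [180.0, 0.0, 18.7]
force: [0.7, -0.5, -0.2]
grip_width: 0.0871
grasp_force: 0.0
```

Call:
arm_command(series="30 -22 0 0 0;25 -19 0 0 0;15 -11 0 0 0;8 -6 0 0 0;0 0 0 -0.12 0;0 0 0 -0.12 0;0 0 0 -0.12 0;0 0 0 -0.12 0;0 0 0 -0.12 0;0 0 0 -0.12 0;0 0 0 -0.12 0;0 0 0 -0.12 0;0 0 0 -0.12 0;0 0 0 -0.12 0;0 0 0 -0.12 0;0 0 0 -0.12 0;0 0 0 -0.12 0;0 0 0 -0.12 0;0 0 0 -0.12 0;0 0 0 -0.12 0")

```text
time_s: 3.43
tool_pos: [0.6478, 0.0112, 0.2922]
tool_rot: [-179.9, 0.0, 129.0]
force: [0.1, -0.0, 0.4]
grip_width: 0.0873
grasp_force: 0.0
```

Call:
arm_command(series="0 0 0 -0.12 0;0 0 0 -0.12 0;0 0 0 -0.12 0;0 0 0 -0.12 0;0 0 0 -0.12 0;0 0 0 0 0;0 0 0 0 0;0 0 0 0 0")

```text
time_s: 4.1
tool_pos: [0.6481, 0.0119, 0.2923]
tool_rot: [-180.0, -0.0, 162.9]
force: [0.5, 1.7, -0.6]
grip_width: 0.0872
grasp_force: 0.0
```

```bash
python3 - <<'E'
from h import *
import cv2
from cell import telemetry
o=telemetry.get_obs();im=cams.read_camera("wrist")
c=cams.calibration("wrist")
def proj(p):
    Rt=R.from_euler('xyz',o['tool_rot'],degrees=True).as_matrix();H=c["hand_eye"]
    q=H[:3,:3].T@(Rt.T@(np.array(p)-o['tool_pos'])-H[:3,3]);q=c["K"]@q;return q[:2]/q[2]
th=np.radians(-16.3);C=np.array([.6483,.0125,.192])
print(proj(C),[proj(C+s*.035*np.array([np.cos(th),np.sin(th),0])) for s in(1,-1)])
cv2.imwrite("pics/w1.png",im);np.save("o1.npy",o,allow_pickle=True)
E
```

```text
[251.00102014 190.04856868] [array([251.55965445, 229.33114881]), array([250.39793069, 147.63994945])]
```

View pics/w1.png

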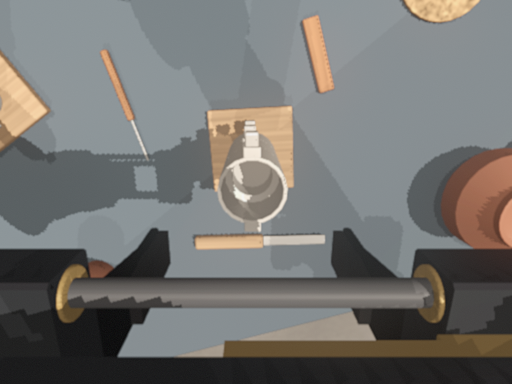

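The wrist view shows the rim centre at about (253,189), against a predicted (251,190), with the ears straight above and below it. That puts the grasp within about 1.5 mm, so I'll descend with +1 mm in y.

Call:
arm_command(series="0 1 10 -0.012 0;0 0 20 0 0;0 0 20 0 0;0 0 20 0 0;0 0 20 0 0;0 0 20 0 0;0 0 15 0 0;0 0 8 0 0;0 0 4 0 0;0 0 0 0 0;0 0 0 0 0;0 0 0 0 0")

```text
time_s: 5.15
tool_pos: [0.6492, 0.0139, 0.1568]
tool_rot: [180.0, 0.1, 163.8]
force: [-0.4, 0.2, 0.6]
grip_width: 0.0868
grasp_force: 0.0
```

Call:
arm_command(series="0 0 0 0 40;0 0 0 0 60;0 0 0 0 75;0 0 0 0 90;0 0 0 0 110;0 0 0 0 140;0 0 0 0 140;0 0 0 0 140;0 0 0 0 140;0 0 0 0 140;0 0 0 0 140;0 0 0 0 140", squeeze=15)

```text
time_s: 6.15
tool_pos: [0.6485, 0.0137, 0.1556]
tool_rot: [-180.0, 0.0, 163.8]
force: [-0.4, -0.1, 0.2]
grip_width: 0.0576
grasp_force: 15.0
```

Call:
arm_command(series="0 0 -1 0 140;0 0 0 0.05 140;0 0 0 0.1 140;0 0 0 0.1 140;0 0 0 0.1 140;0 0 0 0.1 140;0 0 0 0.1 140;0 0 0 0.1 140;0 0 0 0.1 140;0 0 0 0.1 140;0 0 0 0.1 140;0 0 0 0.1 140;0 0 0 0.1 140;0 0 0 0 140;0 0 0 0 140;0 0 0 0 140")

```text
time_s: 7.48
tool_pos: [0.6484, 0.0138, 0.1564]
tool_rot: [-180.0, 0.0, 98.1]
force: [-0.2, -0.1, -0.6]
grip_width: 0.0573
grasp_force: 15.0
```

```bash
python3 - <<'E'
from h import *
import cv2
a=cams.read_camera("scene")[130:260,140:270];b=cams.read_camera("wrist")
cv2.imwrite("pics/t1.png",np.hstack([cv2.resize(a,(384,384),interpolation=cv2.INTER_CUBIC),b[:,64:448]]))
E
```

```text
(no output)
```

View pics/t1.png

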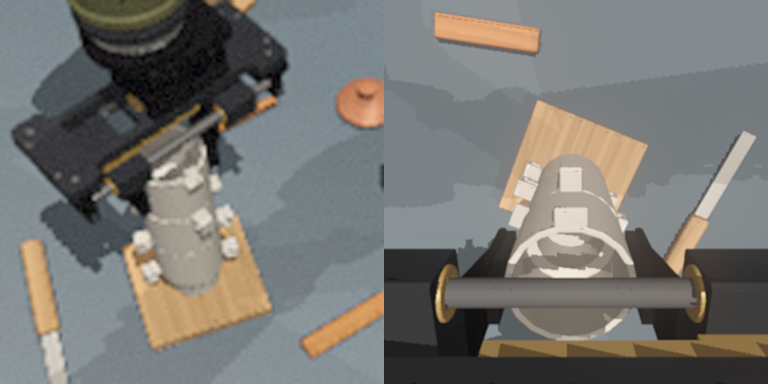

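The cup's ears and claws have turned about 65°, and the board and lower ears are where they were. The cup is unhooked, so I'll lift it.

Call:
arm_command(series="0 0 -2 0 140;0 0 -4 0 140;0 0 -6 0 140;0 0 -6 0 140;0 0 -6 0 140;0 0 -8 0 140;0 0 -8 0 140;0 0 -10 0 140;0 0 -10 0 140;0 0 -10 0 140;0 0 -10 0 140;0 0 -5 0 140;0 0 0 0 140;0 0 0 0 140")

```text
time_s: 8.75
tool_pos: [0.6485, 0.0137, 0.2417]
tool_rot: [180.0, 0.0, 97.9]
force: [-0.8, 0.1, -0.5]
grip_width: 0.0575
grasp_force: 15.0
```

```bash
python3 - <<'E'
from h import *
import cv2
from cell import telemetry
a=cams.read_camera("scene")[130:260,140:270];b=cams.read_camera("top")[60:220,140:340]
cv2.imwrite("pics/t2.png",np.hstack([cv2.resize(a,(384,384),interpolation=cv2.INTER_CUBIC),cv2.resize(b,(416,384))]))
o=telemetry.get_obs()
y=np.radians(o['tool_rot'][2]);d=np.array([.5135,.2925])-o['tool_pos'][:2]
print(o['tool_pos'],o['tool_rot'],o['grip_width'],1e3*(d@[np.cos(y),np.sin(y)]),1e3*(d@[np.sin(y),-np.cos(y)]))
E
```

```text
[0.64812666 0.01359273 0.24081826] [-1.79932860e+02 -2.45434883e-03  9.79082696e+01] 0.05713657337527699 294.7777049434146 -94.9721535043864
```

View pics/t2.png

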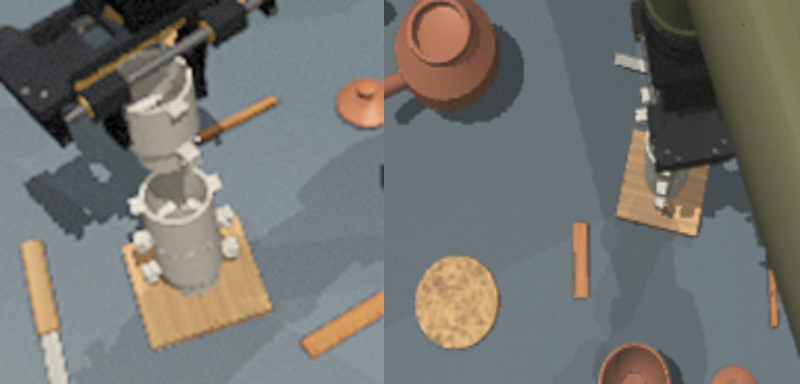

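The cup came out cleanly and the stack stayed in place. Now I'll move it over the coaster.

Call:
arm_command(series="10 -3 0 0 140;20 -6 0 0 140;25 -8 0 0 140;25 -8 0 0 140;25 -8 0 0 140;25 -8 0 0 140;25 -8 0 0 140;25 -8 0 0 140;25 -8 0 0 140;25 -8 0 0 140;25 -8 0 0 140;20 -8 0 0 140;12 -4 0 0 140;8 -2 0 0 140;0 0 40 0 140;0 0 40 0 140;0 0 20 0 140;0 0 0 0 140;0 0 0 0 140;0 0 0 0 140")

```text
time_s: 10.52
tool_pos: [0.515, 0.2931, 0.1431]
tool_rot: [179.9, -0.0, 97.9]
force: [0.5, 0.1, 0.4]
grip_width: 0.0572
grasp_force: 15.0
```

```bash
python3 - <<'E'
from h import *
import cv2
from cell import telemetry
o=telemetry.get_obs();w=cams.read_camera("wrist");s=cams.read_camera("scene")[200:330,250:380]
c=cams.calibration("wrist")
Rt=R.from_euler('xyz',o['tool_rot'],degrees=True).as_matrix();H=c["hand_eye"]
w=w.copy()
for k in range(0,360,15):
    p=np.array([.5135+.055*np.cos(np.radians(k)),.2925+.055*np.sin(np.radians(k)),.006])
    q=c["K"]@(H[:3,:3].T@(Rt.T@(p-o['tool_pos'])-H[:3,3]));q=q[:2]/q[2]
    cv2.circle(w,tuple(int(round(v)) for v in q),1,(255,0,0),-1)
cv2.imwrite("pics/p1.png",np.hstack([cv2.resize(s,(384,384),interpolation=cv2.INTER_CUBIC),w[:,64:448]]))
y=np.radians(o['tool_rot'][2]);d=np.array([.5135,.2925])-o['tool_pos'][:2]
print(o['tool_pos'],o['tool_rot'],1e3*(d@[np.cos(y),np.sin(y)]),1e3*(d@[np.sin(y),-np.cos(y)]))
E
```

```text
[0.51504063 0.29312414 0.14312758] [ 1.79877170e+02 -4.94792049e-02  9.78532473e+01] -0.4077808074113931 -1.611457980948424
```

View pics/p1.png

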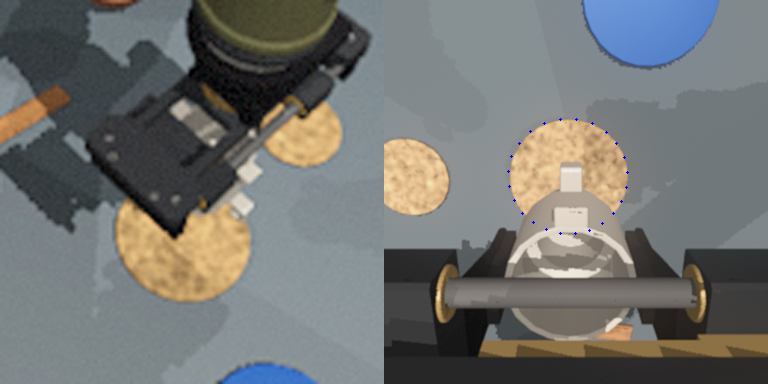

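The blue predicted circle matches the coaster's edge, so the position is good. I'll lower the cup.

Call:
arm_command(series="0 -1 15 0 140;0 0 20 0 140;0 0 20 0 140;0 0 15 0 140;0 0 10 0 140;0 0 6 0 140;0 0 4 0 140;0 0 1 0 140;0 0 0 0 140;0 0 0 0 140;0 0 0 0 140")

```text
time_s: 11.53
tool_pos: [0.5133, 0.293, 0.0513]
tool_rot: [179.9, -0.0, 97.9]
force: [-0.5, -0.1, -1.3]
grip_width: 0.0574
grasp_force: 15.0
```

Call:
arm_command(series="0 0 1 0 140;0 0 0 0 140;0 0 1 0 140;0 0 0 0 140;0 0 0 0 140")

```text
time_s: 11.95
tool_pos: [0.513, 0.2927, 0.0495]
tool_rot: [180.0, 0.0, 97.9]
force: [-0.8, -1.9, 6.2]
grip_width: 0.0577
grasp_force: 15.0
```

Contact reads 6 N. I'll release gently and then rise.

Call:
arm_command(series="0 0 0 0 100;0 0 0 0 80;0 0 0 0 60;0 0 0 0 40;0 0 0 0 20;0 0 0 0 0;0 0 0 0 0;0 0 0 0 0;0 0 0 0 0;0 0 0 0 0")

```text
time_s: 12.78
tool_pos: [0.5128, 0.2927, 0.0485]
tool_rot: [-180.0, 0.0, 97.9]
force: [0.3, 0.3, 0.5]
grip_width: 0.0868
grasp_force: 0.0
```

Call:
arm_command(series="0 0 -5 0 0;0 0 -10 0 0;0 0 -20 0 0;0 0 -25 0 0;0 0 -25 0 0;0 0 -25 0 0;0 0 -25 0 0;0 0 -20 0 0;0 0 -10 0 0;0 0 0 0 0;0 0 0 0 0;0 0 0 0 0")

```text
time_s: 13.78
tool_pos: [0.5122, 0.2921, 0.2121]
tool_rot: [-179.9, 0.1, 97.9]
force: [0.0, -0.2, -0.0]
grip_width: 0.087
grasp_force: 0.0
```

```bash
python3 - <<'E'
from h import *
import cv2
w=cams.read_camera("wrist");s=cams.read_camera("scene")[80:340,140:400]
cv2.imwrite("pics/e1.png",np.hstack([cv2.resize(s,(384,384),interpolation=cv2.INTER_CUBIC),w[:,64:448]]))
E
```

```text
(no output)
```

View pics/e1.png

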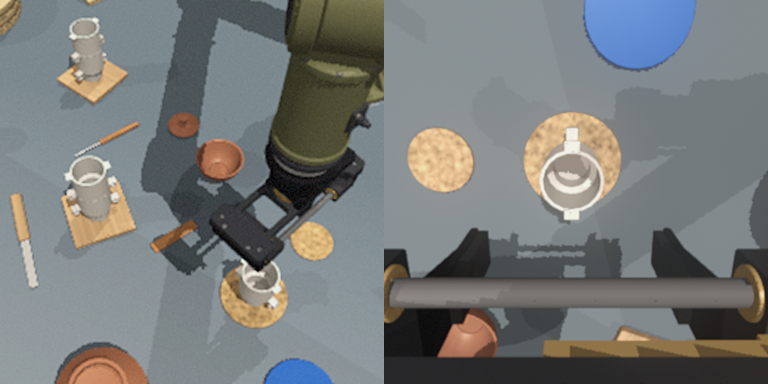

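The cup stands upright on the coaster, centred left to right at wrist crop x≈572. Both stacks are undisturbed and the gripper is clear.

```bash
python3 -c "
from cell import env
print(env.sign_off())"
```

```text
the job is handed in; nothing more can be done
None
```

I took the top cup off the taller stack with a twist of about 65° and stood it upright on the large cork coaster; both stacks look undisturbed in the last pictures, and I handed the job in at about 14 s without seeing the judge's verdict.

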